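# Swing out the folding hook and hang the caddy on it

## Robot

A 6-joint arm with a two-finger parallel gripper is mounted at the origin on a cart in front of the work surface, level with it; the furniture and walls round the work are solid. World frame = base frame: x ahead of the robot, y to its left, z up, the work surface at z = 0. Lengths are in m, angles in rad, forces in N, time in s.
With the tool pointing down it reaches from about 0.375 to 0.9 m from the base axis. Payload 3.1 kg.
Tool frame: the origin (TCP) lies where the fingers leave the gripper's body, on its centre line; the fingertips stand 73 mm ahead of it and the grasp point (between the pads) lies 54 mm ahead of it; z points along the fingers, y is the line along which they close (so a half turn about z gives the same grasp; the last joint's range is limited). The gripper opens to 85 mm and grips with 20 to 120 N. Pads are 22 mm wide; open, the fingers measure 114 mm over their backs; the gripper's body (76 mm by 85 mm) begins 54 mm behind the grasp point. The pads swing forward as they close: fully open they stand 13 mm farther back than shut.
Start: joints at [-1.351, 0.527, 1.433, -0, 1.181, -0.178], TCP at [0.243, -0.576, 0.304] pointing down, gripper open.
Joint ranges: [-3.08, 3.08], [-0.75, 2.2], [0.22, 2.44], [-1.43, 4.57], [0, 2.65], [-2.85, 2.85]. Speed limits (rad/s): [2.79, 2.79, 3.14, 3.14, 3.14, 3.14].

## Interface

Orientations are given as a unit quaternion [x, y, z, w].
In Python, from station import manip gives the robot as it stands.
- The arm moves only by the tool step_arm, never from a script. Its argument "moves" is one flat list of numbers, 5 for each row, row after row: the opening, from 0 (shut) to 1 (fully open), then the shift along the world's x, y, z scaled (see below), then the turn about the world's z scaled (see below). In form: [fingers, x, y, z, yaw, fingers, x, y, z, yaw, ...]. A call has 1 to 12 rows; each row is the pose to reach, as a shift and turn from the pose commanded when the call began, turning the shorter way round; what a row does not reach only later rows make up. The controller multiplies each number of a shift by 200 mm and each number of a turn by pi rad. A row lasts 1/8 s, in which the tool goes at most 62.5 mm and 10.7 degrees, less where a joint would pass 70% of its speed; a pose out of reach is approached as far as the arm can. A call with a number of a shift or a turn outside -1 to 1 is refused whole. A call with a gripper value outside its range is refused whole. The fingers move at their own pace and stop on an object; "grip_force" is the grip in N (left out, the last holds). Time passes only in rows, so rows that repeat a pose let the fingers close. It gives the time, the measured TCP pose, the force, the opening and the grip force at its end, in the units of the state.
- manip.sense(): the state, without advancing time (a new reading comes with each control period).
- manip.snapshot(name): name is "scene" or "top" or "wrist"; returns a dict with "color" (400x640x3 uint8, blue, green, red), "z_map" (400x640 float32, m along the optical axis (not along the pixel's ray), 0 where there is no reading), "fovy" (degrees; the focal length in pixels is half the picture's height over the tangent of half this angle, whatever the lens; pixels are square), "cx", "cy" (the principal point, pixels), "k1" (the pictures are not rectified: a ray, as slopes to the right and down, at radius r is drawn at 1 + k1 r^2 times it, then the intrinsics apply), "R" (3x3) and "t" (3): a world point X has camera coordinates R X + t; the wrist camera has in their place "mount" (4x4, takes a point from camera to tool coordinates, whose origin is the TCP and whose axes are the flange's). Camera axes: x right, y down, z forward; pixel columns grow to the right and rows downward; lengths in m; the calibration is good to about 2 mm. A picture is of the moment at which its call begins: read the wrist's pose just before it.
- manip.sign_off(): hands the job in; it is judged then, once.
The state is a dict: "t": time; "q": joint angles; "qd": joint speeds; "tau": joint torques, N m; "tcp_pos": TCP position; "tool_rot": TCP orientation; "force": force on the tool from outside, world axes, zero at the start; "ft_torque": the same for the moment, N m; "finger_gap": opening from 0.0 (shut) to 1.0 (fully open); "gripper_force": force on a finger pad.
Only numpy, scipy, OpenCV 4.12 (cv2) and the standard library are available. Lean on these libraries where they do the work, as an engineer would, in place of code of your own. Each camera call takes 0.05 s, during which the arm holds its last target. There are 200 camera calls.

## Task

Clear the bench: swing the folding hook on the tool board all the way out, so that it stands straight out from the board, then hang the tray caddy on it by its handle and let it hang there freely and at rest. Do not push about or knock over the spray bottle, the black flask or the roll of duct tape.

Things in the scene. Friction and masses are not known exactly. Their poses are not given: they have to be found in the camera images.
- tool_board: Fixed upright plywood board, 240 wide (y), 178 high, 18 mm thick, on an 18 mm thick foot that reaches 25 mm in front of the front face and 85 behind it. Origin: on the bench under the middle of the front face; x points into the board, away from the robot, y left, z up. Steel hinge near the left end and top of the face, with lugs up to 191 mm high and 40 mm out, carries the folding hook.
- hook (a joint): Angle of the hook about its upright pin, rad: 0 = folded flat along the board's front, pointing to the board's -y (right); 1.57 = stop, pointing straight out (board's -x, to the robot). Opens clockwise seen from above; starts at 0 to 0.25. Stiff (0.12 N m friction, about 1 N at the arm's end), stays where left, no spring.
- hook_pivot (a point): Point on the pin at the height of the arm's centre line: 30 mm in front of the board's front face, 60 mm left of its middle, 170 mm above the bench. Turns with the hook: the arm runs along its -y, z is up. The arm is a round steel bar 12 mm thick; folded, 24 mm stay free between it and the board.
- hook_tip (a point): Top of the hook's upturned end, 115 mm from the pin along the arm, 42 mm above the arm's centre line (212 mm above the bench, 34 mm above the board's top edge). The end is an upright round bar 12 mm thick; it can be pinched from above about 10 mm below its top and turns between the fingers. Free for hanging: 12 to 106 mm from the pin.
- caddy: Loose empty metal tray, 80 x 106 x 40 mm (x, y, z), 0.25 to 0.5 kg, with a tall fixed handle over its middle: two upright straps (20 mm wide in x, 4 thick, at y = +-50 mm) carry a wooden bar along y; 161 mm high in all. Origin: centre of the underside, z up. The opening under the bar, for the hook to pass along the caddy's x, is 96 mm wide, from 40 mm (tray rim) up to 125 mm (bar's underside).
- caddy_grip (a point): Centre of the wooden bar, 143 mm above the caddy's underside. The bar is 24 mm thick (caddy's x), 96 long (y), 36 high: underside 18 mm below this point, top 18 mm above. Hanging properly, this point is 24 mm above the centre line of the hook's arm.
- spray_bottle: Loose clear spray bottle with a black trigger head, 54 x 118 x 259 mm, stands on the bench right of the board; origin at its underside. Leave alone.
- black_flask: Loose black flask, 72 mm across, 250 mm high, stands left of and behind the board; origin at its underside. Leave alone.
- duct_tape: Loose grey roll of tape, 103 mm across, 48 mm high, lies in the left front part of the bench; origin at its underside. Leave alone.

How it is judged:
By the outcome, as a careful person would: the job done as asked, in the order asked, and still so for the second after the job is handed in, with the robot touching nothing.
It also fails if it takes over 61 s, if anything falls off the work surface, if the arm or the gripper's body presses on something with over 40 N, if the wrist force passes 120 N, or if a joint passes its speed limit or range.

## Working session

There is one attempt and no reset: what is moved stays moved. The work goes in short steps, Python scripts to look and compute and a tool call to move; the robot and the scene stay as the last step left them, time stands still between calls to the robot, and variables do not carry over. Pictures are saved under pics/ and viewed, at most 10 in all, crops included, and the job is handed in when it is done.

Besides the shell and the picture viewer there is one more tool, called after "Request:" in YAML: its name, and indented under it one key for each argument. step_arm: Moves the arm, as the interface text tells. Its arguments: {"type":"object","properties":{"moves":{"type":"array","items":{"type":"number"}},"grip_force":{"type":"number"}},"required":["moves"]}

```bash
ls; mkdir -p pics; cat > h.py <<'E'
import numpy as np, cv2
from station import manip
from scipy.spatial.transform import Rotation as Ro
def cam(s):
    f=200/np.tan(np.radians(s["fovy"])/2)
    if "R" in s: return f,np.array(s["R"]),np.array(s["t"])
    st=s["st"]; T=np.eye(4);T[:3,:3]=Ro.from_quat(st["tool_rot"]).as_matrix();T[:3,3]=st["tcp_pos"]
    M=np.linalg.inv(T@np.array(s["mount"])); return f,M[:3,:3],M[:3,3]
def snap(n):
    st=manip.sense(); s=manip.snapshot(n); s["st"]=st; return s
def slopes(s,uv):
    f,R,t=cam(s); d=(np.atleast_2d(uv).astype(float)-[s["cx"],s["cy"]])/f; u=d.copy()
    for _ in range(10): u=d/(1+s["k1"]*(u**2).sum(1,keepdims=True))
    return u
def ray(s,uv):
    f,R,t=cam(s); u=slopes(s,uv); d=np.c_[u,np.ones(len(u))]@R; return -R.T@t,d
def onz(s,uv,z):
    o,d=ray(s,uv); return o+d*((z-o[2])/d[:,2])[:,None]
def cloud(s):
    v,u=np.mgrid[0:400,0:640]; o,d=ray(s,np.c_[u.ravel(),v.ravel()])
    P=o+d*s["z_map"].ravel()[:,None]; P[s["z_map"].ravel()==0]=np.nan; return P.reshape(400,640,3)
def proj(s,X):
    f,R,t=cam(s); c=np.atleast_2d(X)@R.T+t; u=c[:,:2]/c[:,2:]; return u*(1+s["k1"]*(u**2).sum(1,keepdims=True))*f+[s["cx"],s["cy"]]
E
python3 - <<'E'
from h import *
for n in("scene","top"):
    s=snap(n); cv2.imwrite(f"pics/{n}0.png",s["color"]); np.save(f"{n}0.npy",s,allow_pickle=True)
    f,R,t=cam(s); print(n,f,s["k1"],-R.T@t,R[2])
print(manip.sense())
E
```

```text
pics
scene 470.021134360354 -0.020734673415777526 [-0.1890287   1.01968975  0.71960485] [ 0.568281   -0.7003495  -0.43193434]
top 389.74419417587774 -0.09072962930288868 [0.31473301 0.15841837 1.1868155 ] [ 0.19990372 -0.06689735 -0.97752915]
{'t': 0.1, 'q': array([-1.35051791e+00,  5.28347739e-01,  1.43374925e+00, -1.44523743e-05,
        1.18138304e+00, -1.78480248e-01]), 'qd': array([-0.00030927, -0.00230483, -0.0033744 , -0.00093457,  0.00206593,
       -0.00013317]), 'tau': array([-6.41978422e-04, -4.43305957e+01, -1.78586018e+01, -3.03326615e-04,
        3.85988955e-03,  3.55275404e-06]), 'tcp_pos': array([ 0.2425989 , -0.57546514,  0.3030549 ]), 'tool_rot': array([ 9.80188716e-01,  1.98063604e-01, -2.64018848e-05, -9.43341311e-04]), 'force': array([-0.63188675,  0.31568796, -0.14627922]), 'ft_torque': array([ 0.02914633, -0.01261404,  0.01862666]), 'gripper_force': 0.0, 'finger_gap': 1.0050421921312316}
```

View pics/scene0.png

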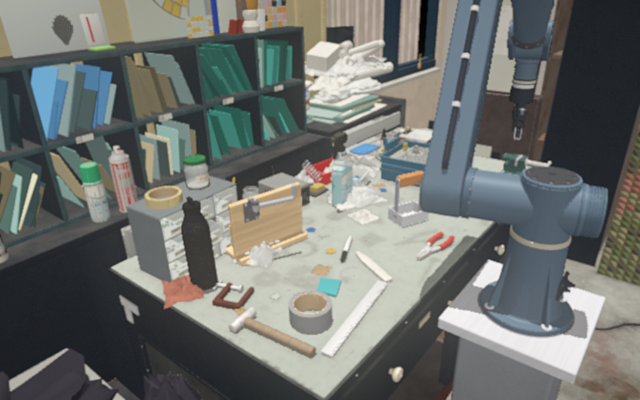

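View pics/top0.png

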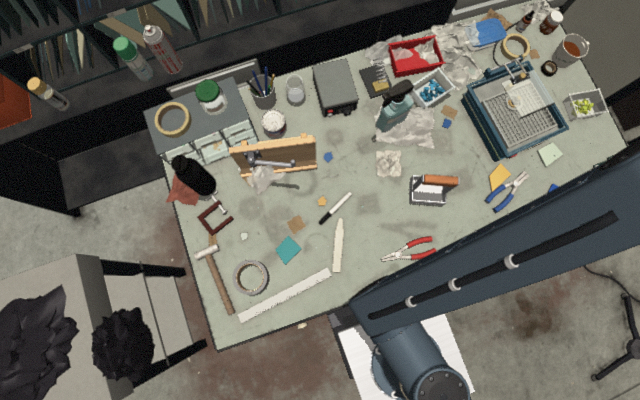

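The scene picture shows the board at about (265,222), the hook folded at (275,203) and the caddy at (408,200). In the top picture the board is at (275,152), the hook at (270,160), the caddy bar at (438,181), the bottle at (393,110), the flask at (195,175) and the tape at (250,277). Next I'll measure with depth and colour.

```bash
python3 - <<'E'
from h import *
for n,bw,cw in(("top",(225,130,325,185),(405,165,465,210)),("scene",(222,180,310,265),(385,165,430,230))):
    s=np.load(f"{n}0.npy",allow_pickle=True).item(); P=cloud(s); hsv=cv2.cvtColor(s["color"],cv2.COLOR_BGR2HSV)
    def sub(w): 
        x0,y0,x1,y1=w; return P[y0:y1,x0:x1].reshape(-1,3),hsv[y0:y1,x0:x1].reshape(-1,3),np.stack(np.mgrid[y0:y1,x0:x1][::-1],-1).reshape(-1,2)
    p,h,u=sub(bw); wood=(h[:,0]>8)&(h[:,0]<25)&(h[:,1]>60)&(h[:,2]>110)
    q=p[wood&(p[:,2]>0.165)&(p[:,2]<.19)]
    c,sz,a=cv2.minAreaRect(q[:,:2].astype(np.float32)); print(n,"boardtop",len(q),c,sz,a,np.median(q[:,2]))
    g=(h[:,1]<60)&(p[:,2]>0.155)&(p[:,2]<.225); q=p[g]
    c,sz,a=cv2.minAreaRect(q[:,:2].astype(np.float32)); print(" steel",len(q),c,sz,a)
    hi=p[(p[:,2]>.197)&(p[:,2]<.22)]; print(" hi",len(hi),np.median(hi,0))
    p,h,u=sub(cw); bar=(h[:,0]<16)&(h[:,1]>100)&(p[:,2]>.1); q=p[bar&(p[:,2]>.15)]
    print(" bar",bar.sum(),len(q)); 
    if len(q)>5:
        c,sz,a=cv2.minAreaRect(q[:,:2].astype(np.float32)); print("  ",c,sz,a,np.median(q[:,2]))
    for w,nm in (((370,75,420,150),"bottle"),((165,150,220,205),"flask"),((230,255,275,300),"tape")):
        if n=="top":
            p,h,u=sub(w); z=p[:,2]>(.02 if nm=="tape" else .1); q=p[z]; print("  ",nm,q.min(0),q.max(0))
    im=s["color"]
    x0,y0,x1,y1=bw; A=cv2.resize(im[y0:y1,x0:x1],(400,300),interpolation=2); x0,y0,x1,y1=cw; B=cv2.resize(im[y0:y1,x0:x1],(400,300),interpolation=2)
    cv2.imwrite(f"pics/c{n}.png",np.hstack([A,B]))
cv2.imwrite("pics/crops.png",np.vstack([cv2.imread("pics/ctop.png"),cv2.imread("pics/cscene.png")]))
E
```

```text
top boardtop 588 (0.6976771950721741, 0.15797920525074005) (0.2384147197008133, 0.022832803428173065) 78.76429748535156 0.17787061798798354
 steel 394 (0.6931259036064148, 0.17298655211925507) (0.2543555796146393, 0.10111647099256516) 62.555519104003906
 hi 21 [0.62281028 0.12062824 0.20906168]
 bar 319 277
   (0.4540964365005493, -0.24658657610416412) (0.09446932375431061, 0.02161489985883236) 66.88060760498047 0.16103315847224042
   bottle [ 0.67604889 -0.27435425  0.10050241] [ 0.72916839 -0.15713072  0.26616904]
   flask [0.67431401 0.30787452 0.10094274] [0.79863893 0.46110225 0.25206921]
   tape [0.33830229 0.2935784  0.02052197] [0.43821739 0.39645464 0.05354687]
scene boardtop 377 (0.6692207455635071, 0.16900676488876343) (0.23893146216869354, 0.07613881677389145) 76.265380859375 0.1754625918265984
 steel 707 (0.7026367783546448, 0.17613908648490906) (0.2322291135787964, 0.14387202262878418) 42.93374252319336
 hi 101 [0.78999113 0.20796086 0.2000637 ]
 bar 246 127
   (0.45162686705589294, -0.24301302433013916) (0.08864504843950272, 0.028277909383177757) 66.96040344238281 0.15849492266389098
```

View pics/crops.png

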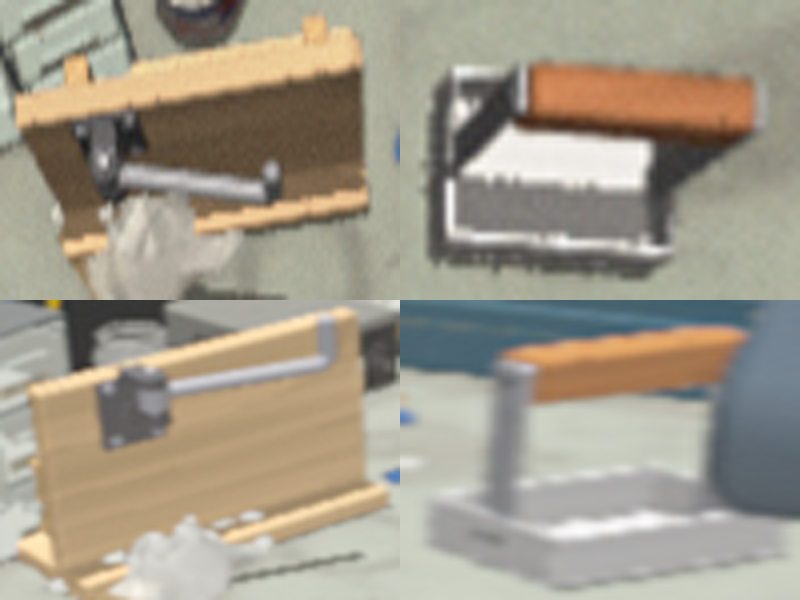

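Request:
step_arm:
  moves: [1, 0.24, 0.43, 0.05, 0, 1, 0.47, 0.87, 0.1, 0, 1, 0.47, 0.87, 0.1, 0, 1, 0.47, 0.87, 0.1, 0]
  grip_force: 30

```text
t: 0.6
tcp_pos: [0.3377, -0.398, 0.3239]
tool_rot: [0.98, 0.2, -0.0, -0.001]
force: [-0.2, -0.1, -1.2]
finger_gap: 1.001
gripper_force: 0.0
```

Request:
step_arm:
  moves: [1, 0.47, 0.87, 0, 0, 1, 0.47, 0.87, 0, 0, 1, 0.47, 0.87, 0, 0, 1, 0.47, 0.87, 0, 0]

```text
t: 1.1
tcp_pos: [0.4315, -0.2253, 0.3236]
tool_rot: [0.98, 0.2, -0.0, -0.001]
force: [-0.2, -0.6, 0.8]
finger_gap: 0.998
gripper_force: 0.0
```

Request:
step_arm:
  moves: [1, 0.47, 0.87, 0, 0, 1, 0.47, 0.87, 0, 0, 1, 0.47, 0.87, 0, 0, 1, 0.47, 0.87, 0, 0]

```text
t: 1.6
tcp_pos: [0.5262, -0.0524, 0.3237]
tool_rot: [0.98, 0.2, 0.0, 0.0]
force: [-1.2, -1.5, 0.4]
finger_gap: 0.999
gripper_force: 0.0
```

Request:
step_arm:
  moves: [1, 0.3, 0.7, 0, 0, 1, 0.3, 0.7, 0, 0, 1, 0.3, 0.7, 0, 0, 1, 0.3, 0.7, 0, 0, 1, 0.3, 0.7, 0, 0, 1, 0.3, 0.7, 0, 0]

```text
t: 2.35
tcp_pos: [0.5845, 0.0841, 0.3238]
tool_rot: [0.98, 0.197, -0.0, 0.0]
force: [-0.2, -0.4, -0.7]
finger_gap: 1.0
gripper_force: 0.0
```

```bash
python3 - <<'E'
from h import *
s=snap("wrist"); cv2.imwrite("pics/w1.png",s["color"]); np.save("w1.npy",s,allow_pickle=True)
f,R,t=cam(s); print(-R.T@t,R[2],s["st"]["tcp_pos"],s["st"]["q"],s["st"]["t"])
print(proj(s,[[.6228,.1206,.212],[.6703,.2247,.17]]))
c=np.load("top0.npy",allow_pickle=True).item(); P=cloud(c).reshape(-1,3); m=(abs(P[:,0]-.58)<.06)&(abs(P[:,1]-.235)<.08); print("crumple zmax",P[m,2].max(),np.percentile(P[m,2],95))
P=cloud(s).reshape(-1,3); m=(P[:,2]>.203)&(P[:,2]<.218)&(np.linalg.norm(P[:,:2]-[.6228,.1206],axis=1)<.04); print(m.sum(),np.median(P[m],0))
E
```

```text
[0.64735343 0.10948304 0.39286367] [-0.24827648 -0.10437511 -0.96304965] [0.58449272 0.08413651 0.32382735] [-4.59258626e-02  4.58843892e-01  1.49882408e+00 -5.69950957e-04
  1.18446146e+00  1.12872706e+00] 2.35
[[286.70609895 149.48612973]
 [175.95373151  18.99852421]]
crumple zmax 0.1748619756092611 0.005314903177164987
281 [0.62358503 0.12030578 0.20918768]
```

View pics/w1.png

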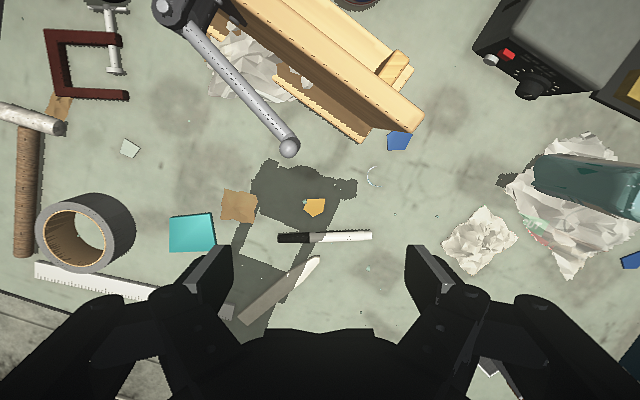

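The wrist view shows the hook tip's ball at (289,147), the pin at about (165,8) and the board's top edge from (215,0) to (420,125). Next I'll refine the tip and the board from here.

```bash
python3 - <<'E'
from h import *
s=np.load("w1.npy",allow_pickle=True).item(); P=cloud(s); h=cv2.cvtColor(s["color"],cv2.COLOR_BGR2HSV)
m=(h[...,1]>70)&(h[...,0]>8)&(h[...,0]<28)&(P[...,2]>.172)&(P[...,2]<.184); q=P[m]
c,sz,a=cv2.minAreaRect(q[:,:2].astype(np.float32)); print(c,sz,a,len(q),np.median(q[:,2]))
print("tip",onz(s,[[289,147]],.209))
g=P[110:170,260:310].reshape(-1,3); k=g[(g[:,2]>.19)&(g[:,2]<.22)]; print(k[:,:2].mean(0),k.min(0),k.max(0))
arm=P[(P[...,2]>.168)&(P[...,2]<.18)&(h[...,1]<60)]; r=cv2.fitLine(arm[:,:2].astype(np.float32),cv2.DIST_HUBER,0,.01,.01).ravel(); print("arm",r,np.degrees(np.arctan2(r[1],r[0])),len(arm))
E
```

```text
(0.6881436705589294, 0.11487401276826859) (0.15191124379634857, 0.018436018377542496) 77.74179077148438 5698 0.17683296650455665
tip [[0.62439933 0.12000914 0.209     ]]
[0.62388592 0.12014633] [0.61714633 0.11455743 0.1903724 ] [0.62893228 0.12622958 0.21219916]
arm [0.45242047 0.89180475 0.65068585 0.17631957] 63.10091 2778
```

Request:
step_arm:
  moves: [1, 0.2, 0.18, -0.05, 0, 1, 0.2, 0.18, -0.05, 0, 1, 0.2, 0.18, -0.05, 0, 1, 0.2, 0.18, -0.05, 0]

```text
t: 2.9
tcp_pos: [0.6241, 0.1212, 0.3142]
tool_rot: [0.98, 0.198, -0.0, 0.0]
force: [0.1, 0.4, -0.1]
finger_gap: 1.001
gripper_force: 0.0
```

Request:
step_arm:
  moves: [0.5, 0, 0, -0.1, 0, 0.5, 0, 0, -0.2, 0, 0.5, 0, 0, -0.29, 0, 0.5, 0, 0, -0.29, 0]

```text
t: 3.4
tcp_pos: [0.6236, 0.1217, 0.2545]
tool_rot: [0.98, 0.198, -0.002, -0.0]
force: [-0.9, -1.0, 0.1]
finger_gap: 0.502
gripper_force: 0.0
```

```bash
python3 - <<'E'
from h import *
s=snap("wrist"); cv2.imwrite("pics/w2.png",s["color"]); np.save("w2.npy",s,allow_pickle=True)
print(s["st"]["tcp_pos"],s["st"]["force"],proj(s,[[.6241,.1201,.212],s["st"]["tcp_pos"]-np.array([0,0,.054])]))
E
```

```text
[0.62364259 0.12166035 0.25450611] [-0.90167077 -0.95254784  0.06701878] [[320.22937982 280.4764446 ]
 [316.71820615 266.9852392 ]]
```

View pics/w2.png

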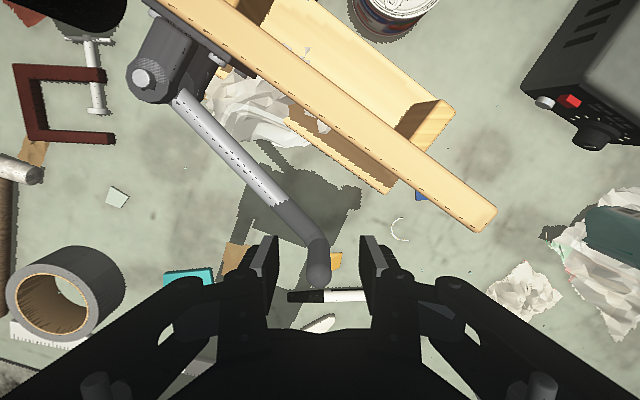

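The tip stands between the pads at (318,275), and the pin is clear at (143,77). I'll close on it and work out the arc.

Request:
step_arm:
  moves: [0, 0, 0, 0, 0, 0, 0, 0, 0, 0, 0, 0, 0, 0, 0, 0, 0, 0, 0, 0, 0, 0, 0, 0, 0]

```text
t: 4.08
tcp_pos: [0.6253, 0.1222, 0.2569]
tool_rot: [0.98, 0.198, 0.001, 0.0]
force: [0.8, 0.7, 5.3]
finger_gap: 0.123
gripper_force: 29.6
```

```bash
python3 - <<'E'
from h import *
s=np.load("w2.npy",allow_pickle=True).item(); print("pin",onz(s,[[143,77]],.191), cloud(s)[72:82,138:148].reshape(-1,3).mean(0))
st=manip.sense(); p=st["tcp_pos"]; print(p,st["finger_gap"],st["force"])
c=np.array([.6722,.2247]); t0=np.arctan2(p[1]-c[1],p[0]-c[0]); r=np.hypot(*(p[:2]-c)); print(np.degrees(t0),r)
for a in np.linspace(t0,np.radians(-192.3),13)[1:]: print(np.round((c+r*np.array([np.cos(a),np.sin(a)])-p[:2])/.2,3),end=" ")
E
```

```text
pin [[0.67304288 0.22277329 0.191     ]] [0.67304541 0.22362033 0.18994777]
[0.62526063 0.12220998 0.2569099 ] 0.12297681013512622 [0.76589095 0.735456   5.33838642]
-114.60728827196395 0.11272758706564676
[-0.056  0.03 ] [-0.109  0.066] [-0.157  0.107] [-0.2    0.154] [-0.238  0.205] [-0.27   0.261] [-0.295  0.319] [-0.313  0.38 ] [-0.325  0.443] [-0.329  0.506] [-0.326  0.57 ] [-0.316  0.633]
```

Request:
step_arm:
  moves: [0, 0, 0, 0.02, 0, 0, -0.056, 0.03, 0.02, 0, 0, -0.108, 0.066, 0.02, 0, 0, -0.156, 0.107, 0.02, 0, 0, -0.199, 0.154, 0.02, 0, 0, -0.236, 0.205, 0.02, 0, 0, -0.267, 0.261, 0.02, 0]

```text
t: 4.95
tcp_pos: [0.569, 0.1743, 0.2583]
tool_rot: [0.98, 0.198, -0.003, 0.0]
force: [2.0, -1.8, -24.0]
finger_gap: 0.127
gripper_force: 29.0
```

```bash
python3 - <<'E'
from h import *
st=manip.sense(); p=st["tcp_pos"]; print(p,st["finger_gap"],st["force"],st["gripper_force"])
c=np.array([.6727,.224]); t0=np.arctan2(p[1]-c[1],p[0]-c[0]); r=np.hypot(*(p[:2]-c)); print(np.degrees(t0),r);r=.114
for a in np.linspace(t0,np.radians(-193),8)[1:]: print(np.round((c+r*np.array([np.cos(a),np.sin(a)])-p[:2])/.2,3),end=" ")
E
```

```text
[0.56896569 0.17425355 0.25826843] 0.12746172032322658 [  2.04647417  -1.83795841 -24.02595679] 29.02631789445877
-154.379653198909 0.11504571335048985
[-0.017  0.053] [-0.033  0.105] [-0.044  0.159] [-0.05   0.213] [-0.051  0.268] [-0.046  0.323] [-0.037  0.377]
```

Request:
step_arm:
  moves: [0, 0, 0, -0.015, 0, 0, -0.018, 0.053, -0.015, 0, 0, -0.035, 0.105, -0.015, 0, 0, -0.046, 0.159, -0.015, 0, 0, -0.053, 0.213, -0.015, 0, 0, -0.054, 0.268, -0.015, 0, 0, -0.05, 0.323, -0.015, 0, 0, -0.042, 0.377, -0.015, 0, 0, -0.042, 0.385, -0.015, 0]

```text
t: 6.08
tcp_pos: [0.5629, 0.2514, 0.2581]
tool_rot: [0.98, 0.199, -0.0, 0.001]
force: [-4.6, -5.9, -5.0]
finger_gap: 0.122
gripper_force: 30.8
```

```bash
python3 - <<'E'
from h import *
st=manip.sense(); p=st["tcp_pos"]; print(p,st["finger_gap"],st["force"],st["gripper_force"])
c=np.array([.6727,.224]); t0=np.arctan2(p[1]-c[1],p[0]-c[0]); r=np.hypot(*(p[:2]-c)); print(np.degrees(t0),r)
E
```

```text
[0.56291075 0.25140026 0.25805208] 0.1222121266898964 [-4.61456456 -5.9231811  -5.04717361] 30.784527361392975
165.9868681056609 0.11315676377936841
```

Request:
step_arm:
  moves: [0, 0, -0.01, 0, 0, 0.5, 0, -0.01, 0, 0, 0.5, 0, -0.01, 0, 0, 0.5, 0, -0.01, 0, 0, 0.5, 0, -0.01, 0.1, 0, 0.5, 0, -0.01, 0.3, 0, 0.5, -0.1, -0.1, 0.5, 0, 0.5, -0.2, -0.2, 0.5, 0, 0.5, -0.2, -0.2, 0.5, 0, 0.5, -0.2, -0.2, 0.5, 0]

```text
t: 7.32
tcp_pos: [0.5237, 0.2116, 0.3571]
tool_rot: [0.98, 0.198, 0.001, -0.0]
force: [0.6, 0.1, -1.0]
finger_gap: 0.495
gripper_force: 0.0
```

```bash
python3 - <<'E'
from h import *
st=manip.sense(); print(st["tcp_pos"],st["q"])
for n in("wrist","top"):
    s=snap(n); P=cloud(s); h=cv2.cvtColor(s["color"],cv2.COLOR_BGR2HSV); cv2.imwrite(f"pics/{n}3.png",s["color"]); np.save(f"{n}3.npy",s,allow_pickle=True)
    d=np.linalg.norm(P[...,:2]-[.5606,.2489],axis=-1); g=P[(P[...,2]>.19)&(P[...,2]<.218)&(d<.04)]; print(n,"tip",len(g),np.mean(g,0))
    m=(P[...,2]>.166)&(P[...,2]<.18)&(h[...,1]<60)&(d<.105); a=P[m]; 
    if len(a)>20: r=cv2.fitLine(a[:,:2].astype(np.float32),cv2.DIST_HUBER,0,.01,.01).ravel(); print("arm",r,np.degrees(np.arctan2(r[1],r[0])),len(a))
    m=(h[...,1]>70)&(h[...,0]>8)&(h[...,0]<28)&(P[...,2]>.172)&(P[...,2]<.184); q=P[m]
    if len(q)>50: print("board",cv2.minAreaRect(q[:,:2].astype(np.float32)))
E
```

```text
[0.52368917 0.21159129 0.35713531] [1.86017342e-01 3.86653800e-01 1.52221570e+00 4.09875740e-04
 1.23105578e+00 1.35816390e+00]
wrist tip 225 [0.56049892 0.24780151 0.20776306]
arm [ 0.97898287 -0.2039426   0.61576223  0.23629431] -11.767606 1907
board ((0.6876964569091797, 0.13680458068847656), (0.19336698949337006, 0.038115326315164566), 87.1305923461914)
top tip 0 [nan nan nan]
board ((0.8477272391319275, 0.45673874020576477), (0.9323537945747375, 0.7631937861442566), 9.516069412231445)
  return _methods._mean(a, axis=axis, dtype=dtype,
  ret = um.true_divide(
```

View pics/wrist3.png

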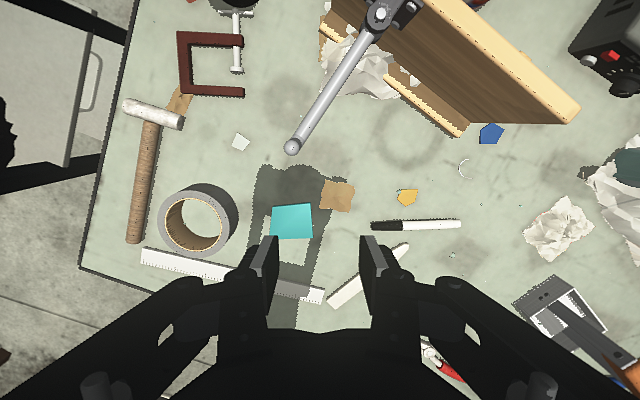

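The wrist view shows the hook pointing straight out, with its tip at (292,147). The arm lies within 0.5° of the board's normal, so it is at the stop. Next is the caddy.

Request:
step_arm:
  moves: [1, -0.12, -0.8, 0, 0.12, 1, -0.12, -0.8, 0, 0.12, 1, -0.12, -0.8, 0, 0.12, 1, -0.12, -0.8, 0, 0.12]

```text
t: 7.92
tcp_pos: [0.4994, 0.0489, 0.3565]
tool_rot: [0.927, 0.376, -0.0, 0.0]
force: [-0.7, 0.4, -0.1]
finger_gap: 1.001
gripper_force: 0.0
```

Request:
step_arm:
  moves: [1, -0.12, -0.8, 0, 0.125, 1, -0.12, -0.8, 0, 0.125, 1, -0.12, -0.8, 0, 0.125, 1, -0.12, -0.8, 0, 0.125]

```text
t: 8.43
tcp_pos: [0.4759, -0.1112, 0.3567]
tool_rot: [0.835, 0.55, 0.0, 0.0]
force: [0.5, -0.0, 0.5]
finger_gap: 1.0
gripper_force: 0.0
```

Request:
step_arm:
  moves: [1, -0.11, -0.7, -0.25, 0, 1, -0.11, -0.7, -0.25, 0, 1, -0.11, -0.7, -0.25, 0, 1, -0.11, -0.7, -0.25, 0, 1, -0.11, -0.7, -0.25, 0]

```text
t: 9.05
tcp_pos: [0.4537, -0.2471, 0.3069]
tool_rot: [0.834, 0.552, 0.0, -0.0]
force: [0.7, 0.8, -0.3]
finger_gap: 0.997
gripper_force: 0.0
```

```bash
cat > bar.py <<'E'
from h import *
def bar(s):
    P=cloud(s); h=cv2.cvtColor(s["color"],cv2.COLOR_BGR2HSV)
    m=(h[...,0]<16)&(h[...,1]>100)&(abs(P[...,0]-.4535)<.1)&(abs(P[...,1]+.246)<.1)&(P[...,2]>.153)&(P[...,2]<.17)
    q=P[m]; return cv2.minAreaRect(q[:,:2].astype(np.float32)),np.median(q[:,2]),len(q)
E
python3 - <<'E'
from bar import *
s=snap("wrist"); st=s["st"]; cv2.imwrite("pics/w4.png",s["color"]); np.save("w4.npy",s,allow_pickle=True)
R=Ro.from_quat(st["tool_rot"]).as_matrix(); print(st["t"],st["tcp_pos"],st["q"],"close dir",np.degrees(np.arctan2(R[1,1],R[0,1])),bar(s))
E
```

```text
9.05 [ 0.45368507 -0.24708789  0.30687994] [-7.15632377e-01  3.78519125e-01  1.69808630e+00  9.61152897e-04
  1.06571081e+00 -3.15115657e-01] close dir -22.974569994276546 (((0.4537341594696045, -0.24834400415420532), (0.09478867053985596, 0.023531954735517502), 66.34248352050781), np.float64(0.15980314156243156), 3337)
```

View pics/w4.png

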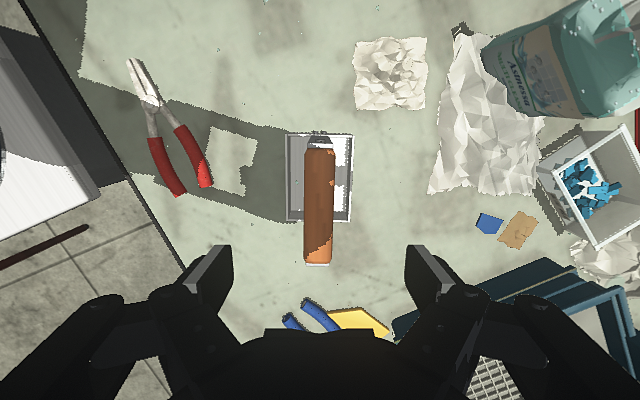

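The wrist view shows the bar upright and centred between the fingers at (318,205). I'll descend and grip it a little above its middle.

Request:
step_arm:
  moves: [0.8, 0, -0.005, -0.25, 0, 0.8, 0, -0.005, -0.4, 0, 0.8, 0, -0.005, -0.51, 0, 0.8, 0, -0.005, -0.51, 0, 0, 0, -0.005, -0.51, 0, 0, 0, -0.005, -0.51, 0, 0, 0, -0.005, -0.51, 0, 0, 0, -0.005, -0.51, 0, 0, 0, -0.005, -0.51, 0]
  grip_force: 60

```text
t: 10.22
tcp_pos: [0.4531, -0.2498, 0.2061]
tool_rot: [0.834, 0.552, 0.0, 0.001]
force: [-1.3, 1.1, 5.6]
finger_gap: 0.268
gripper_force: 59.5
```

Request:
step_arm:
  moves: [0, 0, 0, 0.03, 0, 0, 0, 0, 0.1, 0, 0, 0, 0, 0.25, 0, 0, 0, 0, 0.25, 0]

```text
t: 10.72
tcp_pos: [0.4541, -0.2507, 0.2572]
tool_rot: [0.834, 0.552, 0.001, 0.003]
force: [0.3, -1.0, -3.9]
finger_gap: 0.269
gripper_force: 59.1
```

```bash
python3 - <<'E'
from bar import *
s=snap("wrist"); st=s["st"]; np.save("w5.npy",s,allow_pickle=True); P=cloud(s); h=cv2.cvtColor(s["color"],cv2.COLOR_BGR2HSV)
m=(h[...,0]<16)&(h[...,1]>100)&(abs(P[...,0]-.4535)<.08)&(abs(P[...,1]+.246)<.08)&(P[...,2]>.17)
z=P[m]; print(st["tcp_pos"],st["force"],st["finger_gap"],st["gripper_force"],len(z),np.percentile(z[:,2],[50,90]), cv2.minAreaRect(z[z[:,2]>np.median(z[:,2])-.006][:,:2].astype(np.float32)))
E
```

```text
[ 0.45410226 -0.2507211   0.25715517] [ 0.28462367 -1.04510242 -3.88423368] 0.2690704005024533 59.07656729221344 8611 [0.21087669 0.21180261] ((0.4585346281528473, -0.2430558204650879), (0.08011135458946228, 0.02382907271385193), 66.50938415527344)
```

Request:
step_arm:
  moves: [0, 0.01, 0.1, 0.15, 0.015, 0, 0.02, 0.28, 0.26, 0.03, 0, 0.04, 0.46, 0.26, 0.045, 0, 0.05, 0.66, 0.26, 0.065, 0, 0.06, 0.85, 0.26, 0.065]

```text
t: 11.4
tcp_pos: [0.4641, -0.0782, 0.3057]
tool_rot: [0.774, 0.634, -0.001, -0.001]
force: [1.2, -0.1, -3.7]
finger_gap: 0.274
gripper_force: 59.5
```

Request:
step_arm:
  moves: [0, 0.01, 0.2, 0, 0, 0, 0.02, 0.4, 0, 0, 0, 0.04, 0.6, 0, 0, 0, 0.06, 0.75, 0, 0, 0, 0.06, 0.85, 0, 0]

```text
t: 12.02
tcp_pos: [0.4762, 0.0917, 0.3056]
tool_rot: [0.773, 0.634, -0.001, -0.001]
force: [0.8, -1.4, -3.0]
finger_gap: 0.268
gripper_force: 59.6
```

Request:
step_arm:
  moves: [0, 0.01, 0.2, 0, 0, 0, 0.03, 0.4, 0, 0, 0, 0.06, 0.6, 0, 0, 0, 0.06, 0.75, 0, 0, 0, 0.06, 0.85, 0, 0, 0, 0.06, 0.85, 0, 0, 0, 0.06, 0.85, 0, 0]

```text
t: 12.9
tcp_pos: [0.4886, 0.2594, 0.3064]
tool_rot: [0.774, 0.634, -0.001, 0.0]
force: [0.8, 0.1, -3.6]
finger_gap: 0.268
gripper_force: 59.6
```

```bash
python3 - <<'E'
from h import *
s=snap("wrist"); st=s["st"]; np.save("w6.npy",s,allow_pickle=True); P=cloud(s); h=cv2.cvtColor(s["color"],cv2.COLOR_BGR2HSV); c=st["tcp_pos"]
m=(h[...,0]<16)&(h[...,1]>100)&(np.linalg.norm(P[...,:2]-c[:2],axis=-1)<.07)&(P[...,2]>c[2]-.06)
z=P[m]; R=Ro.from_quat(st["tool_rot"]).as_matrix(); print(c,st["force"],np.degrees(np.arctan2(R[1,1],R[0,1])),len(z),np.percentile(z[:,2],[10,50,90]),cv2.minAreaRect(z[:,:2].astype(np.float32)))
d=np.linalg.norm(P[...,:2]-[.5606,.2489],axis=-1); g=P[(P[...,2]>.195)&(P[...,2]<.218)&(d<.025)]; print("tip",len(g),np.mean(g,0))
im=s["color"]
s=snap("scene"); cv2.imwrite("pics/both6.png",np.hstack([cv2.resize(im,(400,250)),cv2.resize(s["color"][130:330,170:490],(400,250))]))
E
```

```text
[0.48861193 0.25942064 0.30639184] [ 0.80700645  0.12598643 -3.5516831 ] -11.369206444077184 8529 [0.25826937 0.26009726 0.2610017 ] ((0.5159429907798767, 0.2626422941684723), (0.080204539000988, 0.07497802376747131), 78.13239288330078)
tip 423 [0.55800932 0.25043882 0.20613063]
```

View pics/both6.png

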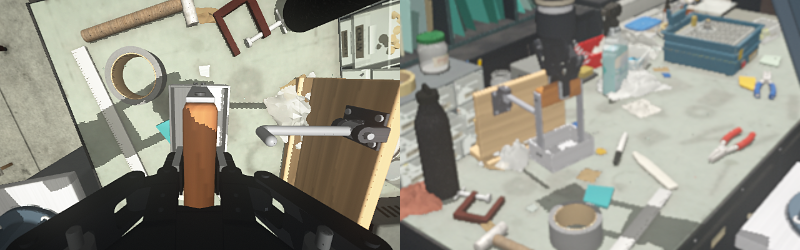

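The left half shows the bar in the grip at (198,150) with the hook arm crossing to it at row 130. The scene half shows the caddy upright in front of the hook. Clearances are about 12 mm above the tip and 25 mm below the arm, so I'll thread it on.

Request:
step_arm:
  moves: [0, 0.1, -0.015, 0.01, 0, 0, 0.2, -0.035, 0.01, 0, 0, 0.3, -0.058, 0.01, 0, 0, 0.4, -0.08, 0.01, 0, 0, 0.5, -0.1, 0.01, 0, 0, 0.6, -0.12, 0.01, 0, 0, 0.635, -0.128, 0.01, 0, 0, 0.635, -0.128, 0.01, 0, 0, 0.635, -0.128, 0.01, 0]

```text
t: 14.12
tcp_pos: [0.615, 0.2346, 0.3088]
tool_rot: [0.774, 0.634, -0.001, -0.0]
force: [0.7, 0.3, -4.0]
finger_gap: 0.271
gripper_force: 59.6
```

Request:
step_arm:
  moves: [0, 0, 0, -0.05, 0, 0, 0, 0, -0.1, 0, 0, 0, 0, -0.15, 0, 0, 0, 0, -0.19, 0, 0, 0, 0, -0.21, 0, 0, 0, 0, -0.225, 0, 0, 0, 0, -0.225, 0]

```text
t: 15.0
tcp_pos: [0.616, 0.2347, 0.2639]
tool_rot: [0.774, 0.634, -0.0, 0.0]
force: [-0.1, 0.2, -3.6]
finger_gap: 0.271
gripper_force: 59.6
```

```bash
python3 - <<'E'
from h import *
s=snap("wrist"); st=s["st"]; im=s["color"]; print(st["tcp_pos"],st["force"],st["ft_torque"],st["t"])
s=snap("scene"); cv2.imwrite("pics/both7.png",np.hstack([cv2.resize(im,(400,250)),cv2.resize(s["color"][140:290,200:440],(400,250))]))
E
```

```text
[0.61595823 0.23467467 0.26387895] [-0.11978776  0.23935357 -3.56646225] [-0.08136678 -0.01667404  0.01273695] 15.0
```

View pics/both7.png

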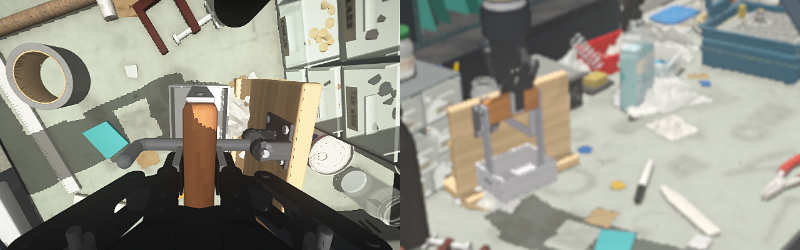

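The hook arm now passes through the opening, crossing the bar at row 145 of the left half, and the caddy's weight is still on the gripper. I'll lower it slowly.

Request:
step_arm:
  moves: [0, 0, 0, -0.01, 0, 0, 0, 0, -0.02, 0, 0, 0, 0, -0.02, 0]

```text
t: 15.48
tcp_pos: [0.6158, 0.2346, 0.2597]
tool_rot: [0.774, 0.634, -0.0, -0.0]
force: [0.2, 0.1, -2.8]
finger_gap: 0.269
gripper_force: 59.6
```

Request:
step_arm:
  moves: [0, 0, 0, -0.005, 0, 0, 0, 0, -0.01, 0, 0, 0, 0, -0.01, 0]

```text
t: 15.85
tcp_pos: [0.6159, 0.2347, 0.2578]
tool_rot: [0.774, 0.634, -0.0, -0.0]
force: [0.4, -0.1, -3.1]
finger_gap: 0.267
gripper_force: 59.6
```

Request:
step_arm:
  moves: [0, 0, 0, -0.005, 0, 0, 0, 0, -0.01, 0, 0, 0, 0, -0.01, 0]

```text
t: 16.23
tcp_pos: [0.616, 0.2347, 0.2569]
tool_rot: [0.774, 0.634, 0.0, 0.0]
force: [-1.9, -0.4, 3.4]
finger_gap: 0.268
gripper_force: 60.5
```

Request:
step_arm:
  moves: [0, 0, 0, -0.003, 0, 0, 0, 0, -0.007, 0, 0, 0, 0, -0.007, 0]

```text
t: 16.6
tcp_pos: [0.616, 0.2347, 0.2568]
tool_rot: [0.774, 0.634, 0.001, 0.0]
force: [-3.6, -0.8, 10.0]
finger_gap: 0.27
gripper_force: 61.4
```

Request:
step_arm:
  moves: [0, 0, 0, 0.005, 0, 0, 0, 0, 0.007, 0, 0.4, 0, 0, 0.007, 0, 0.48, 0, 0, 0.007, 0, 0.48, 0, 0, 0.007, 0, 0.48, 0, 0, 0.007, 0]

```text
t: 17.35
tcp_pos: [0.616, 0.2347, 0.2556]
tool_rot: [0.774, 0.634, -0.0, -0.0]
force: [0.3, 0.5, 0.1]
finger_gap: 0.478
gripper_force: 0.0
```

Request:
step_arm:
  moves: [0.48, 0, 0, 0.03, 0, 0.48, 0, 0, 0.08, 0, 0.48, 0, 0, 0.15, 0, 0.48, 0, 0, 0.25, 0, 0.48, 0, 0, 0.4, 0, 0.48, 0, 0, 0.5, 0, 0.48, -0.2, -0.1, 0.5, 0, 0.48, -0.4, -0.2, 0.5, 0, 0.48, -0.6, -0.4, 0.5, 0, 0.48, -0.6, -0.4, 0.5, 0, 0.48, -0.6, -0.4, 0.5, 0]

```text
t: 18.73
tcp_pos: [0.497, 0.1548, 0.3574]
tool_rot: [0.774, 0.634, 0.002, 0.001]
force: [0.3, -0.7, 1.1]
finger_gap: 0.478
gripper_force: 0.0
```

```bash
python3 - <<'E'
from h import *
def bar(s):
    P=cloud(s); h=cv2.cvtColor(s["color"],cv2.COLOR_BGR2HSV)
    m=(h[...,0]<14)&(h[...,1]>110)&(np.linalg.norm(P[...,:2]-[.616,.236],axis=-1)<.07)&(P[...,2]>.19)&(P[...,2]<.23); q=P[m]
    return len(q),cv2.minAreaRect(q[:,:2].astype(np.float32)),np.percentile(q[:,2],[5,50,95])
s=snap("wrist"); im=s["color"]; print(s["st"]["t"],s["st"]["tcp_pos"],bar(s))
for i in range(8): w=snap("wrist")
print(bar(w), w["st"]["t"], np.abs(im.astype(int)-w["color"]).mean())
s=snap("scene"); cv2.imwrite("pics/both8.png",np.hstack([cv2.resize(w["color"],(400,250)),cv2.resize(s["color"][140:290,200:440],(400,250))]))
E
```

```text
18.725 [0.49699784 0.15478595 0.35739133] (4693, ((0.6154214143753052, 0.2342076152563095), (0.09388561546802521, 0.02409813180565834), 77.84202575683594), array([0.19533963, 0.21009249, 0.21201048]))
(4941, ((0.6151555180549622, 0.2340063452720642), (0.09368639439344406, 0.023922747001051903), 77.95759582519531), array([0.19467631, 0.20998839, 0.21203907])) 19.125 8.556303385416667
```

View pics/both8.png

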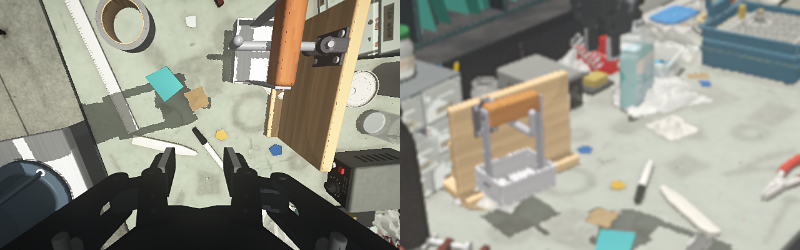

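The caddy hangs level on the hook, with the bar at (288,40) in the left half and the caddy in front of the board in the right half. I'll let it settle a moment, then confirm it is at rest.

Request:
step_arm:
  moves: [0.48, 0, 0, 0, 0, 0.48, 0, 0, 0, 0, 0.48, 0, 0, 0, 0, 0.48, 0, 0, 0, 0, 0.48, 0, 0, 0, 0, 0.48, 0, 0, 0, 0, 0.48, 0, 0, 0, 0, 0.48, 0, 0, 0, 0, 0.48, 0, 0, 0, 0, 0.48, 0, 0, 0, 0, 0.48, 0, 0, 0, 0, 0.48, 0, 0, 0, 0]

```text
t: 20.72
tcp_pos: [0.4959, 0.1547, 0.3559]
tool_rot: [0.774, 0.634, -0.0, -0.0]
force: [-0.4, 0.1, -0.6]
finger_gap: 0.478
gripper_force: 0.0
```

```bash
python3 - <<'E'
from h import *
def bar(s):
    P=cloud(s); h=cv2.cvtColor(s["color"],cv2.COLOR_BGR2HSV)
    m=(h[...,0]<14)&(h[...,1]>110)&(np.linalg.norm(P[...,:2]-[.616,.236],axis=-1)<.07)&(P[...,2]>.2)&(P[...,2]<.23); q=P[m]
    A=np.c_[q[:,:2]-q[:,:2].mean(0),np.ones(len(q))]; return cv2.minAreaRect(q[:,:2].astype(np.float32)),np.linalg.lstsq(A,q[:,2],rcond=None)[0].round(4)
sc=[]
for i in range(4): print(bar(snap("wrist"))); sc.append(snap("scene")["color"][140:290,240:320].astype(int))
print([np.abs(x-sc[0]).mean() for x in sc])
w=snap("wrist"); P=cloud(w); d=np.linalg.norm(P[...,:2]-[.5606,.2489],axis=-1); g=P[(P[...,2]>.19)&(P[...,2]<.218)&(d<.03)]; print("tip",np.mean(g,0))
s=snap("top"); P=cloud(s)
for w,nm in (((370,75,420,150),"bottle"),((165,150,220,205),"flask"),((230,255,275,300),"tape")):
    x0,y0,x1,y1=w; p=P[y0:y1,x0:x1].reshape(-1,3); q=p[p[:,2]>(.02 if nm=="tape" else .1)]; print(nm,q.min(0),q.max(0))
E
```

```text
(((0.6146183609962463, 0.23241369426250458), (0.09055417031049728, 0.02410196326673031), 77.6103744506836), array([ 0.1871, -0.0193,  0.2095]))
(((0.6148477792739868, 0.23224222660064697), (0.09030356258153915, 0.023763861507177353), 77.75294494628906), array([ 0.1862, -0.0174,  0.2094]))
(((0.6147599220275879, 0.23217348754405975), (0.09031444042921066, 0.023955993354320526), 77.99961853027344), array([ 0.192 , -0.0187,  0.2095]))
(((0.6150397062301636, 0.23194701969623566), (0.08992024511098862, 0.024391788989305496), 77.52330017089844), array([ 0.1918, -0.0193,  0.2094]))
[np.float64(0.0), np.float64(0.5069444444444444), np.float64(0.51025), np.float64(0.5111111111111111)]
tip [0.55784166 0.24731401 0.20634621]
bottle [ 0.67570051 -0.27437175  0.10055118] [ 0.72856056 -0.1566505   0.26518795]
flask [0.67551457 0.30790156 0.1000653 ] [0.79809218 0.46146312 0.25213667]
tape [0.33844609 0.29332329 0.02008057] [0.43876581 0.39624187 0.05373579]
```

```bash
python3 -c "
from station import manip; print(manip.sign_off())"
```

```text
the job is handed in; nothing more can be done
None
```

The job is handed in: the hook is swung out to its stop, the caddy hangs on it freely and at rest, and the bottle, flask and tape have not moved (about 22 s of the 61 s used).

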